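# Set the soap slicer's stop one hole wider and bring the loaf up to it

### The arm

A 6-joint arm with a two-finger parallel gripper is mounted at the origin on the work surface. World frame = base frame: x ahead of the robot, y to its left, z up, the work surface at z = 0. Lengths are in m, angles in rad, forces in N, time in s.
With the tool pointing down it reaches from about 0.35 to 0.775 m from the base axis. Payload 5.5 kg.
Tool frame: the origin (TCP) lies midway between the tips of the shut fingers; the grasp point (between the pads) lies 19 mm behind it; z points along the fingers, y is the line along which they close (so a half turn about z gives the same grasp; the last joint's range is limited). The gripper opens to 85 mm and grips with 20 to 120 N. Pads are 22 mm wide; open, the fingers measure 114 mm over their backs; the gripper's body (76 mm by 85 mm) begins 54 mm behind the grasp point. The pads swing forward as they close: fully open they stand 13 mm farther back than shut.
Start: joints at [-1.278, 0.313, 0.046, 1.304, 0, 1.431], TCP at [0.241, -0.522, 0.231] pointing down, gripper open.
Joint ranges: [-2.76, 2.76], [-0.86, 1.69], [-1.03, 1.26], [-2.2, 2.34], [-1.47, 1.5], [-3.14, 3.14]. Speed limits (rad/s): [2.57, 2.57, 3.14, 3.14, 3.14, 3.14].

### API

Orientations are given as a unit quaternion [w, x, y, z].
In Python, from workcell import env gives the robot as it stands.
- The arm moves only by the tool move_arm, never from a script. Its argument "targets" is a list of rows, each a list of 3 entries, a list of its own where there are three numbers: the shift along the tool's x, y, z in mm, then the turn, a rotation vector about the tool's x, y, z in units of 10 degrees (1.0 is 10 degrees), then the closure, from -1 (fully open) to 1 (shut). In form: [[[dx, dy, dz], [ax, ay, az], gripper], ...]. A call has 1 to 5 rows; each row is the pose to reach, as a shift and turn from the pose commanded when the call began, along the tool's axes at that moment; what a row does not reach only later rows make up. A row lasts 1/8 s, in which the tool goes at most 62.5 mm and 10.7 degrees, less where a joint would pass 70% of its speed; a pose out of reach is approached as far as the arm can. A call with a gripper value outside its range is refused whole. The fingers move at their own pace and stop on an object; "squeeze" is the grip in N (left out, the last holds). Time passes only in rows, so rows that repeat a pose let the fingers close. It gives the time, the measured TCP pose, the force, the opening and the grip force at its end, in the units of the state.
- env.get_state(): the state, without advancing time (a new reading comes with each control period).
- env.read_camera(name): name is "side" or "top"; returns a dict with "pixels" (384x512x3 uint8, red, green, blue), "fovy" (degrees; the focal length in pixels is half the picture's height over the tangent of half this angle, whatever the lens; pixels are square), "cx", "cy" (the principal point, pixels), "dist_coeffs" ([k1, k2, p1, p2, k3] as OpenCV has them; the pictures are not rectified), "extrinsics" (4x4, takes a point from world to camera coordinates). Camera axes: x right, y up, looking along -z (the intrinsics and any distortion apply to the point x, -y, -z); pixel columns grow to the right and rows downward; lengths in m; the calibration is good to about 2 mm. A picture is of the moment at which its call begins. There is no depth.
- env.hand_in(): hands the job in; it is judged then, once.
Trained networks look in a picture, given as the dict that the camera call returned (one of the last four; its "shot" number tells which), for a name from the list of things; names that differ only in an ending like _2 or _b are one class to them, and where a whole thing is asked for, a point or a joint stands for the part that bears it (a point fixed in the world has none). Each returns a list of dicts, best first, with "confidence" (0 to 1); they miss things now and then, are a little off and sometimes report something else, mostly with a low value. They report only what shows in the picture. A call takes as long as a camera call. They do not tell look-alikes from the thing itself.
- env.spot_in(thing, picture): "centre" ([x, y, z] in m, in world coordinates, good to about 4 mm: the middle of the surface that is visible of it).
- env.regions_of(thing, picture): "mask" (384x512 bool, what is visible of it).
- env.landmark_of(thing, picture): "centre" ([x, y, z] in m, in world coordinates, good to about 4 mm: a listed point, or the origin of a listed thing).
The state is a dict: "clock": time; "joint_pos": joint angles; "qvel": joint speeds; "tau": joint torques, N m; "tcp_pos": TCP position; "orientation": TCP orientation; "wrist_force": force on the tool from outside, world axes, zero at the start; "ft_torque": the same for the moment, N m; "finger_gap": finger opening in m; "grip_force": force on a finger pad.
Only numpy, scipy, OpenCV 4.12 (cv2) and the standard library are available. Lean on these libraries where they do the work, as an engineer would, in place of code of your own. Each camera call takes 0.05 s, during which the arm holds its last target. There are 200 camera calls.

### The job

Set the soap slicer up for thicker bars: push the little lock slide off, then squeeze in the stop's button and slide the stop along its tube, one hole farther from the cutting slot, so that the button springs fully out again in that hole. Then slide the soap loaf along its trough until its end rests against the stop plate, let go, and leave the stop in its hole and the jug and bottles where they stand.

Things in the scene. Friction and masses are not known exactly. Their poses are not given: they have to be found in the camera images.
- slicer: wooden soap slicer, fixed to the table: a board 18 mm thick. Origin on the table, under the cutting slot's plane; y axis along the board from the trough's loading end to the stop's side, x axis across it, away from the robot; z up. The board covers x -110 to +115, y -230 to +180 mm
- slot (a point): middle of the cutting slot on the trough's floor: slicer x = 55, y = 0, 18 mm above the table. The trough runs along the slicer's y between two fences 64 mm apart, 8 mm thick, 15 mm high above the board; within 12 mm of the slot each fence carries two posts 52 mm high above the board
- next_hole (a point): top of the second of four dark 8 mm holes, 25 mm apart along y (y = 45, 70, 95, 120 mm), in a fixed square aluminium tube, 16 mm wide, along the slicer's y at x = -60 mm; 48 mm above the table. The stop's sleeve rides on the tube; at the start its pin sits in the first hole (y = 45)
- sleeve (a joint): travel in m of the stop along the tube, towards the slicer's +y: 0, 0.025, 0.050 and 0.075 are the four holes (play about 1 mm either way). It starts at 0; the next hole is at 0.025. Sliding friction 2.5 N with the button in; blocked while the pin is in a hole
- grip (a point): middle of the upright steel grip on the stop's sleeve, 82 mm above the table, over the pin's y; squeezed along the slicer's x. A block 34 (x) x 36 (y) mm, top 98 mm above the table; its plain far face lies 18 mm to the slicer's +x of this point, its near face, with the button, 16 mm to -x. A low arm (top 49 mm above the table) leads from the block to the stop plate
- button_face (a point): centre of the outer face of the black square push button (22 x 22 mm) on the grip's near side (slicer -x), 82 mm above the table; 9 mm proud of the grip when out, pressed towards the slicer's +x. It is one with a 6 mm pin that enters the tube's holes. Grip and button together measure 43 mm along x with the button out, 36.5 mm with it in
- button (a joint): how far the button is pressed, m: 0 = fully out (pin in a hole), 0.0065 = fully in (pin clear of the tube). Spring 4 N at the start of its travel to 9 N fully in. Between holes the pin rides on the tube and the released button stays 4 to 5 mm in; it jumps out at a hole. The lock slide blocks it at first
- lock_tab (a point): top centre of the lock slide's tab, a black tab 14 (x) x 8 (y) mm standing 14 mm above the top of the grip; its top is 112 mm above the table
- lock (a joint): travel of the lock slide in m, towards the slicer's +y relative to the grip: 0 = button locked (start, within 2 mm), 0.012 = end of travel; the button is free from 0.007 on. Friction 1.5 N; it stays where it is left
- stop_face (a point): centre of the stop plate's flat face that looks to the slicer's -y, towards the loaf; steel plate 56 (x) x 8 (y) x 46 mm high, in the trough, 45 mm above the table, its axes those of the slicer; it moves with the sleeve
- loaf: cream soap loaf, 60 (x) x 130 (y) x 60 mm high, loose in the trough on the board, 0.3 to 0.65 kg, near the loading end, slides along y. Origin at the centre of its underside (18 mm above the table); y axis towards the stop
- loaf_end (a point): centre of the loaf's end face that looks to the stop (slicer +y), 65 mm from the loaf's centre
- jug: bystander: clear measuring jug, 96 mm across, 120 mm high, handle to its +y; origin under its centre
- pigment_a: bystander: small amber jar with black cap, 38 mm across, 75 mm high; origin under its centre
- dropper: bystander: small amber bottle with black cap, 36 mm across, 105 mm high; origin under its centre
Not all that is in view belongs to the job. Of the things that look like the loaf, the largest one is meant.

How it is judged:
By the outcome, as a careful person would: the job done as asked, in the order asked, and still so for the second after the job is handed in, with the robot touching nothing.
It also fails if it takes over 48 s, if anything falls off the work surface, if the arm or the gripper's body presses on something with over 40 N, if the wrist force passes 120 N, or if a joint passes its speed limit or range.

## Working session

There is one attempt and no reset: what is moved stays moved. The work goes in short steps, Python scripts to look and compute and a tool call to move; the robot and the scene stay as the last step left them, time stands still between calls to the robot, and variables do not carry over. Pictures are saved under pics/ and viewed, at most 10 in all, crops included, and the job is handed in when it is done.

Besides the shell and the picture viewer there is one more tool, called after ">>>" by a JSON object that holds its "fn" and its "kwargs", one argument or row to a line. move_arm: Moves the arm, as the interface text tells. Its arguments: {"type":"object","properties":{"targets":{"type":"array","items":{"type":"array"}},"squeeze":{"type":"number"}},"required":["targets"]}

```bash
mkdir -p pics; ls; cat > h.py <<'E'
import numpy as np,cv2
from workcell import env
def save(p,n): cv2.imwrite('pics/'+n,cv2.cvtColor(p['pixels'],cv2.COLOR_RGB2BGR))
def K(p):
    f=192/np.tan(np.radians(p['fovy']/2)); return np.array([[f,0,p['cx']],[0,f,p['cy']],[0,0,1.]])
def proj(p,X):
    X=np.atleast_2d(X); E=np.array(p['extrinsics']); c=X@E[:3,:3].T+E[:3,3]; c=c*[1,-1,-1]
    return cv2.projectPoints(c,np.zeros(3),np.zeros(3),K(p),np.array(p['dist_coeffs'],float))[0][:,0]
def ray(p,uv,z):
    E=np.array(p['extrinsics']); n=cv2.undistortPoints(np.array([[uv]],float),K(p),np.array(p['dist_coeffs'],float))[0,0]
    d=E[:3,:3].T@np.array([n[0],-n[1],-1]); o=-E[:3,:3].T@E[:3,3]
    return o+d*(z-o[2])/d[2]
E
python3 - <<'E'
from h import *
np.set_printoptions(precision=4,suppress=True)
s=env.get_state();print(s['clock'],s['tcp_pos'],s['orientation'])
ps={n:env.read_camera(n) for n in('side','top')}
for n,p in ps.items():
    save(p,n+'0.png')
    for t in['slot','next_hole','grip','button_face','lock_tab','stop_face','loaf','loaf_end','jug','pigment_a','dropper','slicer']:
        for r in env.landmark_of(t,p)[:3]: print(n,t,np.array(r['centre']),round(r['confidence'],2),proj(p,r['centre'])[0].round())
E
```

```text
pics
0.0 [ 0.241  -0.5215  0.2304] [-0.0009  0.9767  0.2147 -0.0001]
side slot [0.5846 0.1531 0.0178] 0.6 [275. 221.]
side slot [0.4593 0.1674 0.0799] 0.52 [328. 231.]
side next_hole [0.4494 0.1942 0.0469] 0.75 [323. 254.]
side grip [0.4603 0.1642 0.0834] 0.62 [329. 228.]
side button_face [0.4314 0.1642 0.0841] 0.65 [343. 235.]
side lock_tab [0.4562 0.1596 0.1102] 0.57 [334. 218.]
side stop_face [0.5752 0.1722 0.0505] 0.75 [275. 217.]
side stop_face [ 0.6683  0.2686 -0.0033] 0.23 [210. 242.]
side loaf [ 0.8368  0.1688 -0.0017] 0.83 [187. 185.]
side loaf [ 0.7882  0.0235 -0.    ] 0.8 [239. 164.]
side loaf_end [0.5932 0.1074 0.0496] 0.76 [285. 197.]
side loaf_end [ 0.7795 -0.0192  0.0204] 0.6 [252. 151.]
side loaf_end [0.8538 0.2054 0.0223] 0.57 [170. 182.]
side jug [ 0.4587  0.409  -0.0012] 0.96 [248. 351.]
side jug [0.5948 0.1061 0.0503] 0.44 [285. 196.]
side jug [0.4511 0.1907 0.0469] 0.21 [323. 252.]
side dropper [ 0.6677  0.268  -0.0008] 0.95 [210. 241.]
side slicer [0.5306 0.141  0.0012] 0.86 [299. 235.]
top slot [0.5825 0.1534 0.0196] 0.88 [270. 215.]
top slot [0.4596 0.1686 0.0
[... 206 characters left out ...]
 0.1088] 0.56 [267. 266.]
top lock_tab [0.6078 0.0449 0.0204] 0.39 [312. 206.]
top stop_face [0.5779 0.1707 0.0436] 0.63 [263. 217.]
top stop_face [0.5248 0.1388 0.0042] 0.6 [275. 238.]
top loaf [0.6074 0.0431 0.0194] 0.88 [312. 207.]
top loaf [ 0.7929  0.0239 -0.0003] 0.8 [319. 139.]
top loaf [ 0.8406  0.1649 -0.0007] 0.75 [267. 122.]
top loaf_end [0.596  0.1037 0.047 ] 0.96 [290. 210.]
top loaf_end [0.8524 0.2085 0.017 ] 0.91 [251. 115.]
top loaf_end [ 0.7711 -0.02    0.0181] 0.65 [336. 146.]
top jug [0.5944 0.1061 0.0443] 0.7 [289. 211.]
top jug [ 0.4572  0.4063 -0.0003] 0.65 [175. 260.]
top dropper [0.6724 0.2702 0.0026] 0.72 [227. 181.]
top slicer [0.5244 0.1381 0.0018] 0.93 [275. 238.]
```

View pictures.

```bash
python3 - <<'E'
from h import *
from scipy.optimize import least_squares
L=np.array([[0,0],[0,0],[55,0],[55,0],[-60,70],[-60,70],[-60,45],[-60,45],[-85,45],[-85,45]])/1e3
W=np.array([[.5306,.141],[.5244,.1381],[.5846,.1531],[.5825,.1534],[.4494,.1942],[.453,.1935],[.4603,.1642],[.462,.1678],[.4314,.1642],[.4317,.1627]])
def T(q,l): c,s=np.cos(q[2]),np.sin(q[2]); return l@np.array([[c,s],[-s,c]])+q[:2]
r=least_squares(lambda q:(T(q,L)-W).ravel(),[.53,.14,.2]);print(r.x,np.degrees(r.x[2]),r.fun.reshape(-1,2).round(4))
a=cv2.imread('pics/side0.png');b=cv2.imread('pics/top0.png')
cv2.imwrite('pics/v1.png',cv2.resize(np.vstack([a[130:384,120:420],b[90:344,150:450]]),None,fx=1.18,fy=1.18))
cv2.imwrite('pics/v2.png',cv2.resize(np.hstack([a[180:280,220:370],b[180:280,210:360]]),(780,260),interpolation=cv2.INTER_CUBIC))
E
```

```text
[0.52796307 0.13961932 0.24952397] 14.29667064680412 [[-0.0026 -0.0014]
 [ 0.0036  0.0015]
 [-0.0033  0.0001]
 [-0.0012 -0.0002]
 [ 0.0031 -0.0016]
 [-0.0005 -0.0009]
 [-0.0016  0.0042]
 [-0.0033  0.0006]
 [ 0.0031 -0.002 ]
 [ 0.0028 -0.0005]]
```

View pics/v1.png

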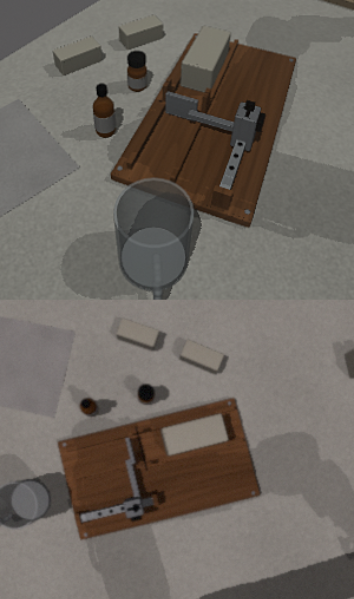

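View pics/v2.png

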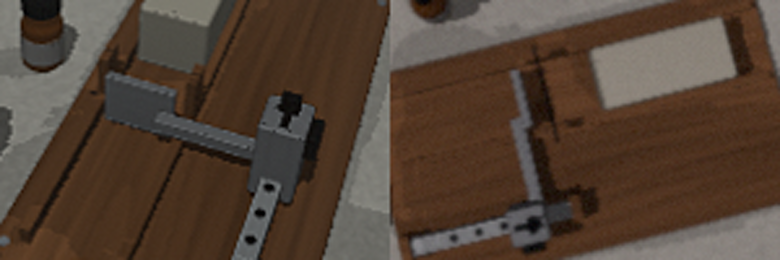

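The top view has the slicer board with grip and tab around (263,265), the amber dropper and jar at (227,181), and the jug at (175,260). Three things look like the loaf:
- top (312,207): largest, in the trough
- top (319,139): small, on the table
- top (267,122): small, on the table

I choose (312,207), and the close crop confirms that block sits between the fences. Next I'll refine the slicer pose.

```bash
python3 - <<'E'
from h import *
np.set_printoptions(precision=4,suppress=True)
p=env.read_camera('top')
m=env.regions_of('slicer',p)[0]['mask'].astype(np.uint8)
c=max(cv2.findContours(m,0,cv2.CHAIN_APPROX_NONE)[0],key=cv2.contourArea)[:,0]
w=np.array([ray(p,u,.018)[:2] for u in c])*1e3
(cx,cy),sz,an=cv2.minAreaRect(w.astype(np.float32));print((cx,cy),sz,an)
for yaw,o in((14.3,(.528,.1396)),):
    pass
for r in env.regions_of('loaf',p)[:3]:
    mm=r['mask'].astype(np.uint8); c=max(cv2.findContours(mm,0,cv2.CHAIN_APPROX_NONE)[0],key=cv2.contourArea)[:,0]
    w=np.array([ray(p,u,.078)[:2] for u in c])*1e3; print(cv2.minAreaRect(w.astype(np.float32)))
a=np.radians(an if an<45 else an-90); ct=np.array([cx,cy])/1e3
R=np.array([[np.cos(a),-np.sin(a)],[np.sin(a),np.cos(a)]])
o=ct-R@np.array([.0025,-.025]);print('origin',o,np.degrees(a))
s=cv2.resize(cv2.cvtColor(p['pixels'],cv2.COLOR_RGB2BGR),None,fx=4,fy=4,interpolation=cv2.INTER_CUBIC)
q=env.read_camera('side');t=cv2.resize(cv2.cvtColor(q['pixels'],cv2.COLOR_RGB2BGR),None,fx=4,fy=4,interpolation=cv2.INTER_CUBIC)
for oo,aa,col in((o,a,(0,255,0)),(np.array([.528,.1396]),.2495,(0,0,255))):
    R=np.array([[np.cos(aa),-np.sin(aa)],[np.sin(aa),np.cos(aa)]])
    for pic,im in((p,s),(q,t)):
      def P(l): 
        l=np.array(l)/1e3; X=np.c_[oo+l[:,:2]@R.T,l[:,2]]; return ((proj(pic,X)+.5)*4).astype(np.int32)
      cv2.polylines(im,[P([[-110,-230,18],[115,-230,18],[115,180,18],[-110,180,18]])],True,col,1)
      cv2.polylines(im,[P([[-76,27,98],[-42,27,98],[-42,63,98],[-76,63,98]])],True,col,1)
      for y in(70,95,120): cv2.circle(im,tuple(map(int,P([[-60,y,48]])[0])),5,col,1)
cv2.imwrite('pics/v3.png',cv2.resize(np.hstack([s[680:1240,780:1380],t[680:1240,1000:1500]]),(800,407),interpolation=cv2.INTER_AREA))
E
```

```text
(538.4791870117188, 116.17205810546875) (228.89959716796875, 411.7716979980469) 15.659430503845215
((611.3792724609375, 45.479286193847656), (58.540164947509766, 130.22865295410156), 16.18859100341797)
((775.8447875976562, 30.903804779052734), (87.65277099609375, 49.10708999633789), 68.41840362548828)
((823.1406860351562, 167.06890869140625), (86.86611938476562, 49.284217834472656), 71.61187744140625)
origin [0.5293 0.1396] 15.659430503845217
```

View pics/v3.png

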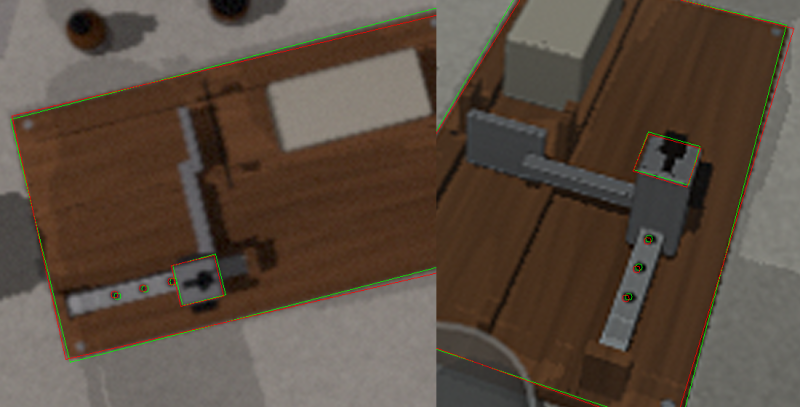

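```bash
cat >> h.py <<'E'
from scipy.spatial.transform import Rotation as Ro
O=np.array([.529,.1396]);A=np.radians(15.6)
RS=np.array([[np.cos(A),-np.sin(A)],[np.sin(A),np.cos(A)]])
def tell(*ts):
    s=env.get_state();q=s['orientation'];R=Ro.from_quat([*q[1:],q[0]])
    l=RS.T@(np.array(s['tcp_pos'])[:2]-O)*1e3
    print('t',s['clock'],'local',l.round(1),'z',round(s['tcp_pos'][2]*1e3,1),'F',np.array(s['wrist_force']).round(1),'gap',s['finger_gap'],s['grip_force'])
    for t in ts:
        w=np.r_[O+RS@np.array(t[:2])/1e3,t[2]/1e3]
        G=np.array([[RS[0,1],RS[0,0],0],[RS[1,1],RS[1,0],0],[0,0,-1.]])
        print(t,'shift',R.inv().apply(w-s['tcp_pos'])*1e3,'turn',np.degrees((R.inv()*Ro.from_matrix(G)).as_rotvec())/10)
E
python3 -c "
from h import *
np.set_printoptions(precision=2,suppress=True)
tell((-60,10,200))"
```

```text
t 1.5 local [-455.1 -559.8] z 231.3 F [-0.4  0.4  0.1] gap 0.0854516900149101 0.0
(-60, 10, 200) shift [ 481.15 -499.35   31.28] turn [ 0.    0.   -8.08]
```

>>> {"fn": "move_arm", "kwargs": {
  "targets": [
    [[481,-499,31],[0,0,-8.08],1],
    [[481,-499,31],[0,0,-8.08],1],
    [[481,-499,31],[0,0,-8.08],1],
    [[481,-499,31],[0,0,-8.08],1],
    [[481,-499,31],[0,0,-8.08],1]
  ],
  "squeeze": 20
}}

```text
clock: 2.12
tcp_pos: [0.3439, -0.2254, 0.2175]
orientation: [0.001, 0.773, 0.635, 0.0]
wrist_force: [1.1, -0.1, 0.8]
finger_gap: 0.0001
grip_force: 0.0
```

```bash
python3 -c "
from h import *
np.set_printoptions(precision=2,suppress=True)
tell((-60,10,180))"
```

```text
t 2.125 local [-276.4 -301.8] z 217.5 F [ 1.1 -0.1  0.8] gap 5.304169914624678e-05 0.0
(-60, 10, 180) shift [375.86  52.71  37.36] turn [ 0.01  0.   -2.68]
```

>>> {"fn": "move_arm", "kwargs": {
  "targets": [
    [[376,53,37],[0,0,-2.68],1],
    [[376,53,37],[0,0,-2.68],1],
    [[376,53,37],[0,0,-2.68],1],
    [[376,53,37],[0,0,-2.68],1],
    [[376,53,37],[0,0,-2.68],1]
  ]
}}

```text
clock: 2.75
tcp_pos: [0.4481, 0.0681, 0.1873]
orientation: [0.001, 0.607, 0.795, 0.0]
wrist_force: [0.2, -0.6, 0.8]
finger_gap: -0.0001
grip_force: 0.0
```

>>> {"fn": "move_arm", "kwargs": {
  "targets": [
    [[58,8,6],[0,0,0],1],
    [[58,8,6],[0,0,0],1],
    [[58,8,6],[0,0,0],1]
  ]
}}

```text
clock: 3.12
tcp_pos: [0.4398, 0.1242, 0.1811]
orientation: [0.0, 0.606, 0.795, -0.0]
wrist_force: [-0.8, -0.9, 0.3]
finger_gap: -0.0001
grip_force: 0.0
```

```bash
python3 -c "
from h import *
np.set_printoptions(precision=2,suppress=True)
tell((-60,10,103),(-60,36,103))"
```

```text
t 3.125 local [-90.    9.2] z 181.1 F [-0.8 -0.9  0.3] gap -8.697751103821316e-05 0.0
(-60, 10, 103) shift [ 0.96 30.04 78.06] turn [ 0.    0.   -0.02]
(-60, 36, 103) shift [26.96 29.95 78.04] turn [ 0.    0.   -0.02]
```

>>> {"fn": "move_arm", "kwargs": {
  "targets": [
    [[1,30,30],[0,0,0],1],
    [[1,30,78],[0,0,0],1],
    [[1,30,78],[0,0,0],1],
    [[1,30,78],[0,0,0],1]
  ]
}}

```text
clock: 3.62
tcp_pos: [0.4692, 0.1319, 0.1043]
orientation: [0.0, 0.607, 0.794, 0.0]
wrist_force: [-0.2, -0.8, 1.1]
finger_gap: 0.0
grip_force: 0.0
```

```bash
python3 - <<'E'
from h import *
np.set_printoptions(precision=2,suppress=True)
tell((-60,10,103),(-60,36,103))
p=env.read_camera('side');q=env.read_camera('top')
a,b=[cv2.cvtColor(i['pixels'],cv2.COLOR_RGB2BGR) for i in(p,q)]
cv2.imwrite('pics/v4.png',cv2.resize(np.hstack([a[170:270,270:400],b[220:320,210:340]]),(780,300),interpolation=cv2.INTER_CUBIC))
E
```

```text
t 3.625 local [-59.7   8.7] z 104.3 F [-0.2 -0.8  1.1] gap 4.6012903954679345e-05 0.0
(-60, 10, 103) shift [ 1.33 -0.34  1.32] turn [ 0.    0.   -0.04]
(-60, 36, 103) shift [27.33 -0.52  1.31] turn [ 0.    0.   -0.04]
```

View pics/v4.png

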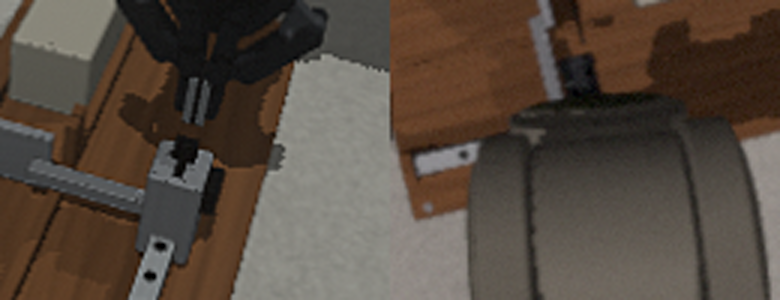

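The side view shows the shut fingertips at crop (195,120), behind the tab at (183,150) and in line with it. I'll push now.

>>> {"fn": "move_arm", "kwargs": {
  "targets": [
    [[8,0,0],[0,0,0],1],
    [[11,0,0],[0,0,0],1],
    [[14,0,0],[0,0,0],1],
    [[17,0,0],[0,0,0],1],
    [[17,0,0],[0,0,0],1]
  ]
}}

```text
clock: 4.35
tcp_pos: [0.464, 0.1497, 0.103]
orientation: [-0.0, 0.606, 0.795, -0.0]
wrist_force: [0.1, -0.6, 0.2]
finger_gap: -0.0001
grip_force: 0.0
```

>>> {"fn": "move_arm", "kwargs": {
  "targets": [
    [[2,0,0],[0,0,0],1],
    [[4,0,0],[0,0,0],1],
    [[4,0,0],[0,0,0],1]
  ]
}}

```text
clock: 4.72
tcp_pos: [0.463, 0.1533, 0.103]
orientation: [-0.0, 0.607, 0.795, -0.0]
wrist_force: [0.4, -0.4, -0.2]
finger_gap: 0.0
grip_force: 0.4
```

>>> {"fn": "move_arm", "kwargs": {
  "targets": [
    [[1,0,0],[0,0,0],1],
    [[3,0,0],[0,0,0],1],
    [[3,0,0],[0,0,0],1]
  ]
}}

```text
clock: 5.1
tcp_pos: [0.4622, 0.1563, 0.103]
orientation: [-0.0, 0.607, 0.795, 0.0]
wrist_force: [0.4, -1.4, -0.4]
finger_gap: -0.0001
grip_force: 0.4
```

```bash
python3 - <<'E'
from h import *
np.set_printoptions(precision=2,suppress=True)
tell()
p=env.read_camera('side')
for r in env.landmark_of('lock_tab',p)[:1]: print(RS.T@(np.array(r['centre'])[:2]-O)*1e3,r)
a=cv2.cvtColor(p['pixels'],cv2.COLOR_RGB2BGR)
cv2.imwrite('pics/v5.png',cv2.resize(a[170:270,270:400],(650,500),interpolation=cv2.INTER_CUBIC))
E
```

```text
t 5.1 local [-59.9  34.1] z 103.0 F [ 0.4 -1.4 -0.4] gap -6.566938220507098e-05 0.38602812972385436
[-61.48  49.04] {'centre': [0.4566, 0.1703, 0.1076], 'confidence': 0.49}
```

View pics/v5.png

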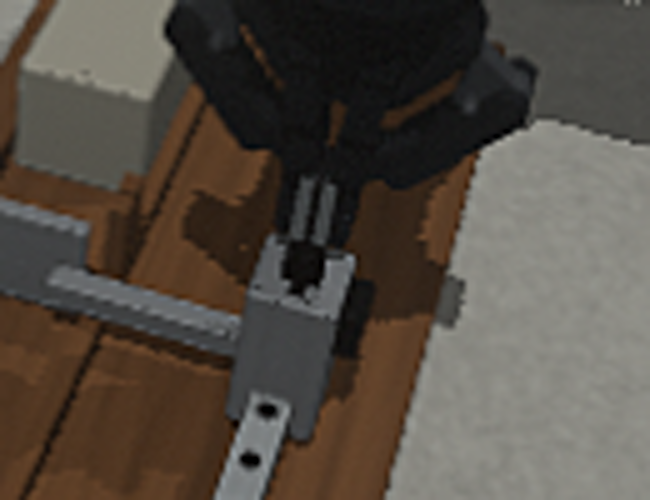

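The tab is now near the grip's front edge at crop (302,265) and has moved about 10 mm. I'll press on to the end of its travel.

>>> {"fn": "move_arm", "kwargs": {
  "targets": [
    [[1,0,0],[0,0,0],1],
    [[2,0,0],[0,0,0],1],
    [[2,0,0],[0,0,0],1]
  ]
}}

```text
clock: 5.58
tcp_pos: [0.4616, 0.1581, 0.103]
orientation: [0.0, 0.607, 0.795, -0.0]
wrist_force: [0.6, -1.0, -0.7]
finger_gap: -0.0001
grip_force: 0.6
```

>>> {"fn": "move_arm", "kwargs": {
  "targets": [
    [[1,0,0],[0,0,0],1],
    [[2,0,0],[0,0,0],1],
    [[2,0,0],[0,0,0],1]
  ]
}}

```text
clock: 5.95
tcp_pos: [0.4611, 0.16, 0.103]
orientation: [0.0, 0.607, 0.795, -0.0]
wrist_force: [0.5, -2.1, -1.5]
finger_gap: -0.0001
grip_force: 1.1
```

>>> {"fn": "move_arm", "kwargs": {
  "targets": [
    [[1,0,0],[0,0,0],1],
    [[2,0,0],[0,0,0],1],
    [[2,0,0],[0,0,0],1]
  ]
}}

```text
clock: 6.32
tcp_pos: [0.4609, 0.1608, 0.103]
orientation: [0.001, 0.607, 0.795, -0.001]
wrist_force: [2.3, -7.3, -1.2]
finger_gap: -0.0001
grip_force: 3.6
```

>>> {"fn": "move_arm", "kwargs": {
  "targets": [
    [[-12,0,0],[0,0,0],1],
    [[-12,0,-50],[0,0,0],0],
    [[5,0,-70],[0,0,0],-1],
    [[5,0,-70],[0,0,0],-1],
    [[5,0,-70],[0,0,0],-1]
  ]
}}

```text
clock: 6.95
tcp_pos: [0.4588, 0.1665, 0.1721]
orientation: [-0.0, 0.606, 0.795, -0.0]
wrist_force: [-0.4, -0.3, -0.9]
finger_gap: 0.0721
grip_force: 0.0
```

```bash
python3 - <<'E'
from h import *
np.set_printoptions(precision=2,suppress=True)
tell((-60.2,45,58))
p=env.read_camera('side')
for n in('lock_tab','grip','button_face'):
  for r in env.landmark_of(n,p)[:1]: print(n,RS.T@(np.array(r['centre'])[:2]-O)*1e3,r)
E
```

```text
t 6.95 local [-60.4  44.8] z 172.1 F [-0.4 -0.3 -0.9] gap 0.07206768495347271 0.0
(-60.2, 45, 58) shift [  0.19   0.27 114.15] turn [-0.01 -0.   -0.03]
lock_tab [-60.07  45.53] {'centre': [0.4589, 0.1673, 0.0818], 'confidence': 0.68}
grip [-60.47  45.23] {'centre': [0.4586, 0.1669, 0.0793], 'confidence': 0.86}
button_face [-85.77  49.8 ] {'centre': [0.433, 0.1645, 0.0855], 'confidence': 0.64}
```

>>> {"fn": "move_arm", "kwargs": {
  "targets": [
    [[0,0,40],[0,0,0],-1],
    [[0,0,80],[0,0,0],-1],
    [[0,0,114],[0,0,0],-1],
    [[0,0,114],[0,0,0],-1]
  ]
}}

```text
clock: 7.65
tcp_pos: [0.4564, 0.166, 0.0563]
orientation: [-0.002, 0.607, 0.795, -0.003]
wrist_force: [0.2, -0.5, 1.5]
finger_gap: 0.0855
grip_force: 0.0
```

>>> {"fn": "move_arm", "kwargs": {
  "targets": [
    [[0,0,0],[0,0,0],1],
    [[0,0,0],[0,0,0],1],
    [[0,0,0],[0,0,0],1],
    [[0,0,0],[0,0,0],1],
    [[0,0,0],[0,0,0],1]
  ],
  "squeeze": 20
}}

```text
clock: 8.28
tcp_pos: [0.4574, 0.1662, 0.06]
orientation: [-0.001, 0.607, 0.795, -0.001]
wrist_force: [-7.6, -2.8, 5.9]
finger_gap: 0.0361
grip_force: 23.4
```

```bash
python3 - <<'E'
from h import *
np.set_printoptions(precision=2,suppress=True)
tell()
p=env.read_camera('side')
a=cv2.cvtColor(p['pixels'],cv2.COLOR_RGB2BGR)
cv2.imwrite('pics/v6.png',cv2.resize(a[170:290,260:400],(700,600),interpolation=cv2.INTER_CUBIC))
E
```

```text
t 8.275 local [-61.8  44.9] z 60.0 F [-7.6 -2.8  5.9] gap 0.03612701279508747 23.438040018081665
```

View pics/v6.png

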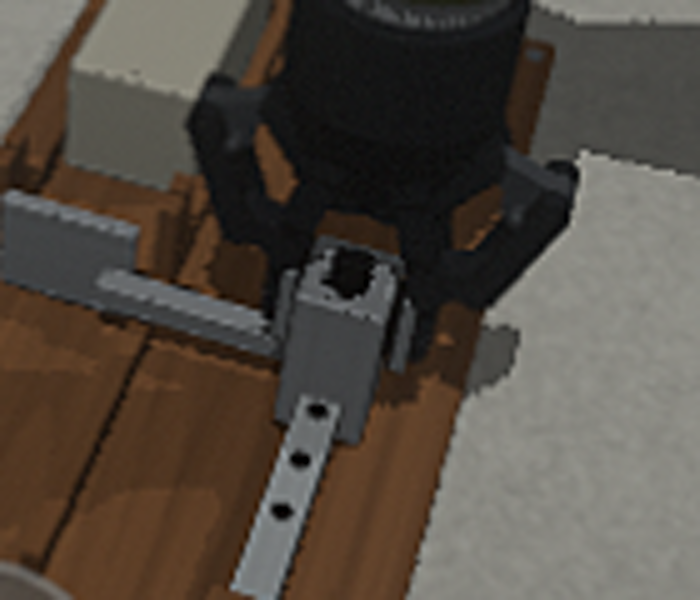

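The pads hold the grip at crop (290–400, 330). The opening of 36.1 mm means the button is fully in. Now I'll slide the stop 25 mm along tool +x.

>>> {"fn": "move_arm", "kwargs": {
  "targets": [
    [[5,0,0],[0,0,0],1],
    [[11,0,0],[0,0,0],1],
    [[17,0,0],[0,0,0],1],
    [[22,0,0],[0,0,0],1],
    [[25,0,0],[0,0,0],1]
  ]
}}

```text
clock: 8.95
tcp_pos: [0.4509, 0.1901, 0.06]
orientation: [-0.0, 0.607, 0.795, -0.001]
wrist_force: [-6.9, -4.1, 6.4]
finger_gap: 0.0361
grip_force: 23.5
```

>>> {"fn": "move_arm", "kwargs": {
  "targets": [
    [[0,0,0],[0,0,0],1],
    [[0,0,0],[0,0,0],1]
  ]
}}

```text
clock: 9.2
tcp_pos: [0.4509, 0.1905, 0.06]
orientation: [-0.001, 0.607, 0.795, -0.001]
wrist_force: [-6.5, -2.0, 7.5]
finger_gap: 0.0359
grip_force: 23.5
```

```bash
python3 -c "
from h import *
np.set_printoptions(precision=2,suppress=True)
tell((-60.2,70,58))"
```

```text
t 9.2 local [-61.6  70. ] z 60.0 F [-6.5 -2.   7.5] gap 0.03586549029289003 23.53633761405945
(-60.2, 70, 58) shift [0.   1.39 1.98] turn [-0.01  0.   -0.03]
```

>>> {"fn": "move_arm", "kwargs": {
  "targets": [
    [[0,0,0],[0,0,0],0.05],
    [[0,0,0],[0,0,0],0.05],
    [[0,0,0],[0,0,0],0.05]
  ]
}}

```text
clock: 9.57
tcp_pos: [0.4502, 0.1903, 0.0594]
orientation: [-0.001, 0.607, 0.795, -0.002]
wrist_force: [-7.1, -1.9, 3.7]
finger_gap: 0.0403
grip_force: 3.6
```

>>> {"fn": "move_arm", "kwargs": {
  "targets": [
    [[0,0,0],[0,0,0],-0.3],
    [[0,0,0],[0,0,0],-0.3],
    [[0,0,0],[0,0,0],-0.3]
  ]
}}

```text
clock: 9.95
tcp_pos: [0.4537, 0.1911, 0.0597]
orientation: [0.001, 0.607, 0.795, 0.001]
wrist_force: [0.4, -0.3, 0.6]
finger_gap: 0.0555
grip_force: 0.0
```

```bash
python3 - <<'E'
from h import *
np.set_printoptions(precision=2,suppress=True)
tell((-60.2,70,58))
p=env.read_camera('side')
for n in('lock_tab','grip','button_face','stop_face'):
  for r in env.landmark_of(n,p)[:1]: print(n,RS.T@(np.array(r['centre'])[:2]-O)*1e3,r)
a=cv2.cvtColor(p['pixels'],cv2.COLOR_RGB2BGR)
cv2.imwrite('pics/v7.png',cv2.resize(a[180:300,250:390],(700,600),interpolation=cv2.INTER_CUBIC))
E
```

```text
t 9.95 local [-58.7  69.8] z 59.7 F [ 0.4 -0.3  0.6] gap 0.055505270770377264 0.0
(-60.2, 70, 58) shift [ 0.15 -1.48  1.68] turn [ 0.01  0.   -0.03]
lock_tab [-61.66  77.75] {'centre': [0.4487, 0.1979, 0.108], 'confidence': 0.41}
grip [-60.48  72.33] {'centre': [0.4513, 0.193, 0.0808], 'confidence': 0.78}
button_face [-86.06  74.8 ] {'centre': [0.426, 0.1885, 0.0848], 'confidence': 0.6}
stop_face [57.64 45.79] {'centre': [0.5722, 0.1992, 0.0455], 'confidence': 0.86}
```

View pics/v7.png

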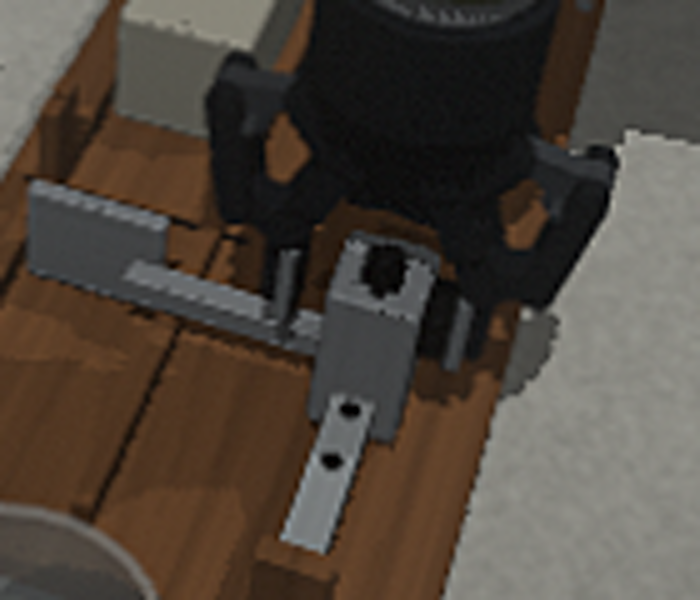

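Two holes now show beyond the sleeve at crop (350,408) and (332,460), and the button sticks out at (440,325). I'll check that with a light touch of the near finger.

>>> {"fn": "move_arm", "kwargs": {
  "targets": [
    [[0,0,0],[0,0,0],-0.07],
    [[0,0,0],[0,0,0],-0.07],
    [[0,0,0],[0,0,0],-0.07]
  ]
}}

```text
clock: 10.58
tcp_pos: [0.4507, 0.1903, 0.0586]
orientation: [-0.001, 0.607, 0.795, -0.002]
wrist_force: [-4.9, -1.7, 3.5]
finger_gap: 0.0457
grip_force: 2.6
```

>>> {"fn": "move_arm", "kwargs": {
  "targets": [
    [[0,0,0],[0,0,0],-1],
    [[0,0,0],[0,0,0],-1],
    [[0,0,0],[0,0,0],-1]
  ]
}}

```text
clock: 10.95
tcp_pos: [0.4533, 0.191, 0.0592]
orientation: [0.0, 0.607, 0.795, 0.0]
wrist_force: [-0.3, -0.8, -0.5]
finger_gap: 0.0853
grip_force: 0.0
```

>>> {"fn": "move_arm", "kwargs": {
  "targets": [
    [[0,0,-60],[0,0,0],-1],
    [[0,0,-120],[0,0,0],-1],
    [[0,0,-120],[0,0,0],-1]
  ]
}}

```text
clock: 11.32
tcp_pos: [0.4563, 0.1918, 0.1843]
orientation: [0.003, 0.607, 0.795, 0.004]
wrist_force: [-0.4, 0.9, -0.7]
finger_gap: 0.0855
grip_force: 0.0
```

```bash
python3 - <<'E'
from h import *
np.set_printoptions(precision=2,suppress=True)
p=env.read_camera('top')
m=env.regions_of('loaf',p)
for r in m[:3]:
    c=max(cv2.findContours(r['mask'].astype(np.uint8),0,cv2.CHAIN_APPROX_NONE)[0],key=cv2.contourArea)[:,0]
    w=np.array([RS.T@(ray(p,u,.078)[:2]-O) for u in c])*1e3; print(r['confidence'],w.min(0),w.max(0))
tell((55,-215,180),(55,-215,40))
E
```

```text
0.74 [250.15 -97.75] [328.95  -9.94]
0.58 [  22.08 -181.06] [ 85.33 -47.72]
0.58 [ 171.63 -215.46] [ 250.2  -126.44]
t 11.425 local [-59.   69.9] z 179.8 F [ 0.2 -0.4 -0.4] gap 0.085537685768018 0.0
(55, -215, 180) shift [-284.3   115.38    0.12] turn [ 0.01  0.   -0.03]
(55, -215, 40) shift [-284.28  115.04  140.12] turn [ 0.01  0.   -0.03]
```

Contact came with the finger near x = −84.5, so the button is fully out. Next is the loaf.

>>> {"fn": "move_arm", "kwargs": {
  "targets": [
    [[-60,24,0],[0,0,0],1],
    [[-120,48,0],[0,0,0],1],
    [[-180,72,0],[0,0,0],1],
    [[-240,97,0],[0,0,0],1],
    [[-284,115,0],[0,0,0],1]
  ]
}}

```text
clock: 12.05
tcp_pos: [0.6388, -0.0545, 0.1766]
orientation: [-0.001, 0.607, 0.795, -0.001]
wrist_force: [0.7, -0.4, 0.1]
finger_gap: 0.0
grip_force: 0.0
```

```bash
python3 -c "
from h import *
np.set_printoptions(precision=2,suppress=True)
tell((54,-215,40))"
```

```text
t 12.05 local [  53.5 -216.5] z 176.6 F [ 0.7 -0.4  0.1] gap 3.2342685129116014e-05 0.0
(54, -215, 40) shift [  1.3    0.86 136.62] turn [-0.02 -0.01 -0.03]
```

>>> {"fn": "move_arm", "kwargs": {
  "targets": [
    [[0,0,60],[0,0,0],1],
    [[0,0,110],[0,0,0],1],
    [[0,0,137],[0,0,0],1],
    [[0,0,137],[0,0,0],1],
    [[8,0,137],[0,0,0],1]
  ]
}}

```text
clock: 12.68
tcp_pos: [0.6368, -0.0452, 0.0423]
orientation: [0.0, 0.607, 0.795, 0.0]
wrist_force: [-0.1, -1.1, -0.4]
finger_gap: -0.0002
grip_force: 0.0
```

>>> {"fn": "move_arm", "kwargs": {
  "targets": [
    [[6,0,0],[0,0,0],1],
    [[12,0,0],[0,0,0],1],
    [[18,0,0],[0,0,0],1],
    [[25,0,0],[0,0,0],1],
    [[32,0,0],[0,0,0],1]
  ]
}}

```text
clock: 13.3
tcp_pos: [0.6289, -0.0144, 0.0429]
orientation: [0.001, 0.607, 0.795, 0.0]
wrist_force: [1.3, -4.4, 2.9]
finger_gap: -0.0005
grip_force: 2.2
```

>>> {"fn": "move_arm", "kwargs": {
  "targets": [
    [[8,0,0],[0,0,0],1],
    [[16,0,0],[0,0,0],1],
    [[24,0,0],[0,0,0],1],
    [[32,0,0],[0,0,0],1],
    [[40,0,0],[0,0,0],1]
  ]
}}

```text
clock: 13.92
tcp_pos: [0.6172, 0.025, 0.0419]
orientation: [-0.0, 0.607, 0.795, -0.0]
wrist_force: [0.4, -4.6, 2.6]
finger_gap: -0.0001
grip_force: 2.1
```

```bash
python3 - <<'E'
from h import *
np.set_printoptions(precision=2,suppress=True)
tell((54,-97,40))
p=env.read_camera('side')
for n in('loaf_end','stop_face'):
  for r in env.landmark_of(n,p)[:3]: print(n,RS.T@(np.array(r['centre'])[:2]-O)*1e3,r)
E
```

```text
t 13.925 local [  54.1 -134.1] z 41.9 F [ 0.4 -4.6  2.6] gap -5.51392226543259e-05 2.103804163634777
(54, -97, 40) shift [37.09 -0.31  1.89] turn [-0.    0.   -0.03]
loaf_end [54.94  8.23] {'centre': [0.5797, 0.1623, 0.0471], 'confidence': 0.85}
loaf_end [ 196.63 -215.72] {'centre': [0.7764, -0.0153, 0.0186], 'confidence': 0.71}
loaf_end [331.05 -21.  ] {'centre': [0.8535, 0.2084, 0.0225], 'confidence': 0.57}
stop_face [51.77 45.97] {'centre': [0.5665, 0.1978, 0.047], 'confidence': 0.75}
```

~37 mm to go.

>>> {"fn": "move_arm", "kwargs": {
  "targets": [
    [[6,0,0],[0,0,0],1],
    [[12,0,0],[0,0,0],1],
    [[18,0,0],[0,0,0],1],
    [[23,0,0],[0,0,0],1],
    [[27,0,0],[0,0,0],1]
  ]
}}

```text
clock: 14.7
tcp_pos: [0.6102, 0.0509, 0.0419]
orientation: [-0.0, 0.607, 0.795, -0.0]
wrist_force: [0.7, -1.3, -1.5]
finger_gap: 0.0003
grip_force: 1.0
```

>>> {"fn": "move_arm", "kwargs": {
  "targets": [
    [[2,0,0],[0,0,0],1],
    [[4,0,0],[0,0,0],1],
    [[5,0,0],[0,0,0],1]
  ]
}}

```text
clock: 15.08
tcp_pos: [0.609, 0.0553, 0.042]
orientation: [0.0, 0.607, 0.795, -0.0]
wrist_force: [0.3, -1.9, -1.2]
finger_gap: 0.0002
grip_force: 1.0
```

>>> {"fn": "move_arm", "kwargs": {
  "targets": [
    [[1,0,0],[0,0,0],1],
    [[2,0,0],[0,0,0],1],
    [[2,0,0],[0,0,0],1]
  ]
}}

```text
clock: 15.45
tcp_pos: [0.6085, 0.0573, 0.042]
orientation: [-0.0, 0.607, 0.795, 0.0]
wrist_force: [0.4, -2.2, -1.0]
finger_gap: -0.0007
grip_force: 0.7
```

>>> {"fn": "move_arm", "kwargs": {
  "targets": [
    [[1,0,0],[0,0,0],1],
    [[2,0,0],[0,0,0],1],
    [[2,0,0],[0,0,0],1]
  ]
}}

```text
clock: 15.82
tcp_pos: [0.608, 0.0593, 0.042]
orientation: [-0.0, 0.607, 0.795, 0.0]
wrist_force: [0.6, -1.6, -0.9]
finger_gap: -0.0002
grip_force: 0.8
```

>>> {"fn": "move_arm", "kwargs": {
  "targets": [
    [[1,0,0],[0,0,0],1],
    [[2,0,0],[0,0,0],1],
    [[2,0,0],[0,0,0],1]
  ]
}}

```text
clock: 16.2
tcp_pos: [0.6074, 0.0612, 0.042]
orientation: [-0.0, 0.607, 0.795, 0.0]
wrist_force: [0.4, -1.1, -1.8]
finger_gap: -0.0003
grip_force: 0.8
```

>>> {"fn": "move_arm", "kwargs": {
  "targets": [
    [[1,0,0],[0,0,0],1],
    [[2,0,0],[0,0,0],1],
    [[2,0,0],[0,0,0],1]
  ]
}}

```text
clock: 16.58
tcp_pos: [0.6069, 0.063, 0.042]
orientation: [0.0, 0.607, 0.795, -0.0]
wrist_force: [0.3, -2.2, -0.9]
finger_gap: 0.0001
grip_force: 1.3
```

```bash
python3 - <<'E'
from h import *
np.set_printoptions(precision=2,suppress=True)
tell()
p=env.read_camera('side');q=env.read_camera('top')
a,b=[cv2.cvtColor(i['pixels'],cv2.COLOR_RGB2BGR) for i in(p,q)]
cv2.imwrite('pics/v8.png',cv2.resize(np.hstack([a[170:290,240:370],b[170:290,200:330]]),(780,360),interpolation=cv2.INTER_CUBIC))
E
```

```text
t 16.575 local [ 54.5 -94.8] z 42.0 F [ 0.3 -2.2 -0.9] gap 8.248142904678004e-05 1.3270433619618416
```

View pics/v8.png

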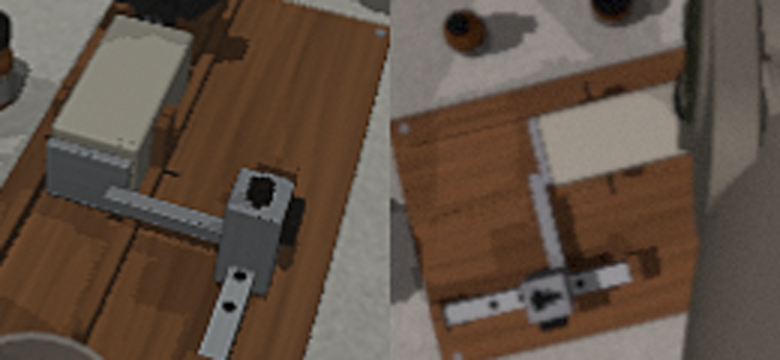

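The loaf is at or almost at the stop plate, side crop (90,150). The first hole is now uncovered behind the sleeve at top crop (580,283). I'll ease on until the force rises.

>>> {"fn": "move_arm", "kwargs": {
  "targets": [
    [[1,0,0],[0,0,0],1],
    [[1,0,0],[0,0,0],1],
    [[1,0,0],[0,0,0],1]
  ]
}}

```text
clock: 17.05
tcp_pos: [0.6069, 0.063, 0.0421]
orientation: [0.001, 0.607, 0.795, -0.001]
wrist_force: [1.6, -5.4, -1.1]
finger_gap: -0.0
grip_force: 2.9
```

>>> {"fn": "move_arm", "kwargs": {
  "targets": [
    [[1,0,0],[0,0,0],1],
    [[1,0,0],[0,0,0],1],
    [[1,0,0],[0,0,0],1]
  ]
}}

```text
clock: 17.42
tcp_pos: [0.6068, 0.0632, 0.0421]
orientation: [0.001, 0.607, 0.795, -0.001]
wrist_force: [1.3, -9.0, -0.9]
finger_gap: -0.0
grip_force: 4.1
```

The stop holds against 9 N without moving. I'll back off and lift clear.

>>> {"fn": "move_arm", "kwargs": {
  "targets": [
    [[-4,0,0],[0,0,0],1],
    [[-20,0,0],[0,0,0],1],
    [[-30,0,0],[0,0,0],1],
    [[-30,0,-50],[0,0,0],1],
    [[-60,0,-100],[0,0,0],1]
  ]
}}

```text
clock: 18.05
tcp_pos: [0.6213, 0.0078, 0.1424]
orientation: [-0.001, 0.606, 0.796, -0.0]
wrist_force: [2.0, -0.1, 0.5]
finger_gap: 0.0
grip_force: 0.0
```

>>> {"fn": "move_arm", "kwargs": {
  "targets": [
    [[-50,0,-30],[0,0,0],1],
    [[-100,0,-50],[0,0,0],1],
    [[-100,0,-50],[0,0,0],1],
    [[-100,0,-50],[0,0,0],1]
  ]
}}

```text
clock: 18.55
tcp_pos: [0.6482, -0.0896, 0.1914]
orientation: [-0.001, 0.607, 0.795, 0.0]
wrist_force: [-0.5, 0.8, -0.5]
finger_gap: -0.0001
grip_force: 0.0
```

```bash
python3 - <<'E'
from h import *
np.set_printoptions(precision=2,suppress=True)
tell()
p=env.read_camera('side');q=env.read_camera('top')
for i in(p,q):
 for n in('loaf_end','stop_face','grip','button_face','lock_tab'):
  for r in env.landmark_of(n,i)[:1]: print(n,RS.T@(np.array(r['centre'])[:2]-O)*1e3,r)
a,b=[cv2.cvtColor(i['pixels'],cv2.COLOR_RGB2BGR) for i in(p,q)]
cv2.imwrite('pics/v9.png',cv2.resize(np.hstack([a[170:290,240:370],b[170:290,200:330]]),(780,360),interpolation=cv2.INTER_CUBIC))
E
```

```text
t 18.55 local [  53.1 -252.8] z 191.4 F [-0.5  0.8 -0.5] gap -9.706813141559248e-05 0.0
loaf_end [330.26 -22.34] {'centre': [0.8531, 0.2069, 0.0191], 'confidence': 0.89}
stop_face [50.99 47.64] {'centre': [0.5653, 0.1992, 0.0482], 'confidence': 0.9}
grip [-61.61  70.88] {'centre': [0.4506, 0.1913, 0.0799], 'confidence': 0.63}
button_face [-84.96  75.01] {'centre': [0.427, 0.189, 0.0853], 'confidence': 0.43}
lock_tab [-63.05  80.21] {'centre': [0.4467, 0.1999, 0.1101], 'confidence': 0.57}
loaf_end [330.67 -19.02] {'centre': [0.8526, 0.2102, 0.0205], 'confidence': 0.98}
stop_face [56.95 43.7 ] {'centre': [0.5721, 0.197, 0.0444], 'confidence': 0.95}
grip [-54.72  76.22] {'centre': [0.4558, 0.1983, 0.0847], 'confidence': 0.86}
button_face [-87.65  75.76] {'centre': [0.4242, 0.189, 0.0822], 'confidence': 0.57}
```

View pics/v9.png

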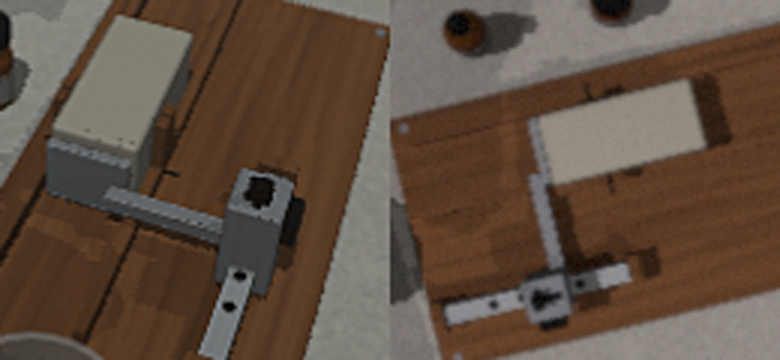

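The loaf end lies against the plate at side crop (90,150). The grip is at the second hole with its button out at (290,220), and the arm is clear.

```bash
python3 -c "
from h import *
print(env.hand_in())"
```

```text
the job is handed in; nothing more can be done
None
```

I handed the job in at about 18.6 s. The lock slide is off, the stop is in the second hole with its button out, the loaf rests against the stop plate, and the arm touches nothing. I never moved the arm near the jug or bottles.

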